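Nest the sample cups and hold the retaining arm back

ROBOT

A 7-joint arm with a two-finger parallel gripper is mounted at the origin on a cart in front of the work surface, level with it; the furniture and walls round the work are solid. World frame = base frame: x ahead of the robot, y to its left, z up, the work surface at z = 0. Lengths are in m, angles in degrees, forces in N, time in s.
With the tool pointing down it reaches from about 0.425 to 0.875 m from the base axis. Payload 4.7 kg.
Tool frame: the origin (TCP) lies at the very end of the fingers, on their centre line; the grasp point (between the pads) lies 19 mm behind it; z points along the fingers, y is the line along which they close (so a half turn about z gives the same grasp; the last joint's range is limited). The gripper opens to 87 mm and grips with 3 to 60 N. Pads are 19 mm wide; open, the fingers measure 117 mm over their backs; the gripper's body (75 mm by 190 mm) begins 51 mm behind the grasp point.
Start: joints at [-65.14, 18.392, -4.016, 83.108, 1.295, 78.541, -3.26], TCP at [0.265, 0.594, 0.223] pointing down, gripper open.
Joint ranges: [-163.93, 163.93], [-17.29, 119.83], [-79.2, 71.16], [3.27, 140.29], [-89.18, 269.18], [5.43, 117.66], [-154.24, 154.24]. Speed limits (degrees/s): [147.25, 147.25, 180, 180, 180, 180, 180].

INTERFACE

Orientations are given as [roll, pitch, yaw] about the fixed x, y, z axes, in that order (R = Rz(yaw) Ry(pitch) Rx(roll)).
In Python, from cell import get_obs, read_camera, sign_off, silhouettes gives the robot as it stands.
- The arm moves only by the tool play_rows, never from a script. Its argument "steps" is a list that holds one entry, the list of rows, each a list of 7 numbers: the shift along the tool's x, y, z in m, then the turn, a rotation vector about the tool's x, y, z in rad, then the finger opening in m, from 0 to 0.087. A call has 1 to 12 rows; each row shifts and turns the commanded pose from where the row before left it, along the tool's axes as they then stand; what a row does not reach is not made up. A row lasts 1/10 s, in which the tool goes at most 50 mm and 8.59 degrees, less where a joint would pass 70% of its speed; a pose out of reach is approached as far as the arm can. A call is refused whole if a number of a shift passes 0.05 or a number of a turn 0.15, either way. A call with a gripper value outside its range is refused whole. The fingers move at their own pace and stop on an object; "force" is the grip in N (left out, the last holds). Time passes only in rows, so rows that do not move let the fingers close. It gives the time, the measured TCP pose, the force, the opening and the grip force at its end, in the units of the state.
- get_obs(): the state, without advancing time (a new reading comes with each control period).
- read_camera(name): name is "scene" or "top" or "wrist"; returns a dict with "frame" (480x640x3 uint8, red, green, blue), "intrinsics" (3x3 intrinsics, pixels), "k1" (the pictures are not rectified: a ray, as slopes to the right and down, at radius r is drawn at 1 + k1 r^2 times it, then the intrinsics apply), "view" (4x4, takes a point from world to camera coordinates). Camera axes: x right, y up, looking along -z (the intrinsics and any distortion apply to the point x, -y, -z); pixel columns grow to the right and rows downward; lengths in m; the calibration is good to about 2 mm. A picture is of the moment at which its call begins. There is no depth.
- sign_off(): hands the job in; it is judged then, once.
Trained networks look in the newest picture that a camera, given by its name, has taken for a name from the list of things; names that differ only in an ending like _2 or _b are one class to them, and where a whole thing is asked for, a point or a joint stands for the part that bears it (a point fixed in the world has none). Each returns a list of dicts, best first, with "p" (0 to 1); they miss things now and then, are a little off and sometimes report something else, mostly with a low value. They report only what shows in the picture. A call takes as long as a camera call. They do not tell look-alikes from the thing itself.
- silhouettes(camera, name): "pixels" (480x640 bool, what is visible of it) and "extent" ([left, top, right, bottom] in pixels, round what is visible of it).
The state is a dict: "time_s": time; "qpos": joint angles; "joint_velocities": joint speeds; "effort": joint torques, N m; "tool_pos": TCP position; "tool_rot": TCP orientation; "force": force on the tool from outside, world axes, zero at the start; "wrist_torque": the same for the moment, N m; "grip_width": finger opening in m; "grasp_force": force on a finger pad.
Only numpy, scipy, OpenCV 4.12 (cv2) and the standard library are available. Lean on these libraries where they do the work, as an engineer would, in place of code of your own. Each camera call takes 0.05 s, during which the arm holds its last target. There are 200 camera calls.

TASK

Nest the two loose steel cups, one after the other, upright into the cup standing in the cup holder so that all three make one fully seated stack. Then push the holder's sprung retaining arm back (it has an upright post to push on), away from the stack and on past the click of its pawl, and keep pushing so that it stays well clear of the pawl, towards its stop, for me to lift the stack out: finish while still holding the arm there, do not let go. Leave the small amber bottle and the vial where they are.

Things in the scene. Friction and masses are not known exactly. Their poses are not given: they have to be found in the camera images.
- cup_holder: Fixed grey base plate, 175 x 155 x 8 mm (x -85 to +90, y -65 to +90 mm), with a ring seat holding the first cup and an aluminium retaining arm before it. Origin on the worktop. x: from the arm to the cup seat; y: along the resting arm, pivot to post; z up. The arm's idler block has a rubber roller facing the stack, 45 mm from the pivot, up to 75 mm above the worktop. Place and yaw vary.
- seat (a point): Centre of the ring seat where the first cup stands: 55 mm along the holder's x from its origin, on the plate's upper face, 8 mm above the worktop. The ring is 45 mm across and 8 mm high.
- pivot (a point): Point on the retaining arm's vertical hinge axis, 45 mm along the holder's -y from its origin, 30 mm above the worktop.
- post_top (a point): Centre of the post's top, 107 mm above the worktop.
- pawl (a joint): Sprung steel pawl slider under the arm's path: 0 = up (home), grows to 0.010 m as the passing arm presses it down; it snaps back up to 0 when the arm has clicked past.
- cup_base: The cup already standing in the holder's seat, same as cup_1 and cup_2. Origin at the centre of its underside, z up.
- cup_1: Loose open round steel cup, 62 mm high, 60 g. Tapered body, 32 mm across at the foot, 48 mm at 38 mm height; there a flat shoulder steps out to a straight collar, 56 mm outside, 52 inside, up to the rim. Nested in an equal cup, its shoulder sits on that rim, its origin 24 mm above the other's, with about 2 mm of play; the collar stays free to grip. Origin: centre of underside, z up.
- cup_2: The other loose cup, equal to cup_1.
- amber_bottle: Small amber bottle with a pale cap, 48 x 48 x 109 mm, a bystander. Origin at the centre of its underside.
- vial: Small vial with a black cap, 25 x 25 x 50 mm, a bystander. Origin at the centre of its underside.
- tension_angle (a joint): Sprung arm's angle (rad). 0 = at rest along holder +y; grows as the post goes to holder -x (counter-clockwise from above). Meets the pawl near 0.12, clicks past near 0.34 and, if let go, rests on it there; stop at 0.60. Clear of the pawl: over 0.42. Push at the post: 2 N at rest, 6 to 8 N over the pawl and near the stop. Bar 14 mm wide, 24 to 34 mm above the worktop.
- tension_arm: The sprung aluminium retaining arm of the holder with all it carries. Origin on its vertical hinge axis, 24 mm above the worktop; its y axis runs along the bar to the post, z up; the post is pushed along the arm's own -x.
- post_foot (a point): Foot, on the axis, of the upright black round post at the free end of the arm, 115 mm from the pivot and 34 mm above the worktop. The post is 14 mm in diameter and 73 mm high; push it with the fingers or pinch it from above.
There are look-alikes about, which are no part of the job. Leave any red look-alike of the cup_1 alone.

How it is judged (in metres and radians):
On the way, in this order (a step that is already met when the one before it is completed fails the run):
1. both loose cups are nested in the holder's cup and let go, the arm still in front of its pawl (horizontal distance between cup_base and seat below 0.006 m and horizontal distance between each of cup_1, cup_2 and seat below 0.009 m and angle between cup_base's own z axis and vertical below 0.06 rad and angle between each of cup_1, cup_2's own z axis and vertical below 0.08 rad and height (world z) of cup_base between 0.004 and 0.012 m and ((z of cup_1 in the frame of cup_base between 0.021 and 0.027 m and z of cup_2 in the frame of cup_base between 0.045 and 0.051 m) or (z of cup_2 in the frame of cup_base between 0.021 and 0.027 m and z of cup_1 in the frame of cup_base between 0.045 and 0.051 m)) and contact force between the fingers and cup_1 below 0.1 N and contact force between the fingers and cup_2 below 0.1 N and value of joint tension_angle below 0.1 rad), for 0.2 s.
2. the arm is riding over the pawl (value of joint pawl above 0.003 m and value of joint tension_angle above 0.1 rad).
3. the arm has clicked past the pawl and is held clear of it by the fingers (value of joint tension_angle above 0.42 rad and value of joint pawl below 0.002 m and contact force between the fingers and tension_arm above 1 N), for 0.2 s.
At the end, for the whole second after the job is handed in: Upper cups 24 and 48 mm (each +-3 mm) above the lowest, within 9 mm of the seat centre (lowest 6 mm), upright within 0.08 rad (lowest 0.06), still, not touched by fingers; arm above 0.42 rad, pawl under 2 mm down, fingers pressing the arm with over 1 N through the last second (all of step 3 and horizontal distance between cup_base and seat below 0.006 m and horizontal distance between each of cup_1, cup_2 and seat below 0.009 m and angle between cup_base's own z axis and vertical below 0.06 rad and angle between each of cup_1, cup_2's own z axis and vertical below 0.08 rad and height (world z) of cup_base between 0.004 and 0.012 m and ((z of cup_1 in the frame of cup_base between 0.021 and 0.027 m and z of cup_2 in the frame of cup_base between 0.045 and 0.051 m) or (z of cup_2 in the frame of cup_base between 0.021 and 0.027 m and z of cup_1 in the frame of cup_base between 0.045 and 0.051 m)) and contact force between the fingers and cup_1 below 0.1 N and contact force between the fingers and cup_2 below 0.1 N and linear speed of each of cup_1, cup_2 below 0.02 m/s); the arm keeps its last pose, push and grip.
It fails at once if the amber bottle is moved by more than 30 mm (distance of amber_bottle from where it was at the start of the episode above 0.03 m).
It fails at once if the vial is moved by more than 30 mm (distance of vial from where it was at the start of the episode above 0.03 m).
It also fails if it takes over 64 s, if anything falls off the work surface, if the arm or the gripper's body presses on something with over 40 N, if the wrist force passes 120 N, or if a joint passes its speed limit or range.

## Working session

There is one attempt and no reset: what is moved stays moved. The work goes in short steps, Python scripts to look and compute and a tool call to move; the robot and the scene stay as the last step left them, time stands still between calls to the robot, and variables do not carry over. Pictures are saved under pics/ and viewed, at most 10 in all, crops included, and the job is handed in when it is done.

Besides the shell and the picture viewer there is one more tool, called after "Request:" as name([rows], argument=value, ...), one row to a line, values as JSON. play_rows: Moves the arm, as the interface text tells. Its arguments: {"type":"object","properties":{"steps":{"type":"array","items":{"type":"array","items":{"type":"array","items":{"type":"number"}}}},"force":{"type":"number"}},"required":["steps"]}

```bash
mkdir -p pics; ls
cat > h.py <<'E'
import numpy as np, cv2
from cell import *
def ray(c,u,v):
    K=c["intrinsics"];k=c["k1"]
    d=np.array([(u-K[0][2])/K[0][0],(v-K[1][2])/K[1][1]]);s=d.copy()
    for _ in range(20): s=d/(1+k*(s@s))
    V=np.array(c["view"]);R=V[:3,:3];o=-R.T@V[:3,3]
    return o,R.T@np.array([s[0],-s[1],-1.])
def at_z(c,u,v,z):
    o,r=ray(c,u,v);return o+r*(z-o[2])/r[2]
def proj(c,P):
    P=np.atleast_2d(P);V=np.array(c["view"]);q=P@V[:3,:3].T+V[:3,3]
    s=np.c_[q[:,0]/-q[:,2],-q[:,1]/-q[:,2]];s=s*(1+c["k1"]*(s**2).sum(1,keepdims=True))
    K=np.array(c["intrinsics"]);return np.c_[s[:,0]*K[0,0]+K[0,2],s[:,1]*K[1,1]+K[1,2]]
def save(c,n): cv2.imwrite("pics/"+n,cv2.cvtColor(np.ascontiguousarray(c["frame"]),cv2.COLOR_RGB2BGR))
E
python3 - <<'E'
from h import *
print(get_obs())
for cam in ["top","scene"]:
    c=read_camera(cam);save(c,cam+"0.png");V=np.array(c["view"]);print(cam,c["k1"],-V[:3,:3].T@V[:3,3],np.array(c["intrinsics"])[0])
    for n in ["cup_1","cup_holder","tension_arm","amber_bottle","vial"]:
        for d in silhouettes(cam,n):
            ys,xs=np.nonzero(d["pixels"]);print(cam,n,round(d["p"],2),d["extent"],len(xs),xs.mean().round(),ys.mean().round(), at_z(c,xs.mean(),ys.mean(),0.03).round(3))
E
```

```text
pics
{'time_s': 0.0, 'qpos': array([-65.13889946,  18.43951831,  -4.01653843,  83.17475226,
         1.29605173,  78.54043838,  -3.26095024]), 'joint_velocities': array([ 0.08736804, -0.02826618, -0.09061152,  0.0485371 , -0.04950227,
        0.05511208, -0.05409509]), 'effort': array([-5.81726249e-05, -4.91290033e+01, -4.03976664e-01, -3.12530673e+01,
       -6.38409681e-02,  4.35607194e-02,  1.75577734e-04]), 'tool_pos': array([0.26474828, 0.5930363 , 0.22145777]), 'tool_rot': array([-1.79890597e+02,  6.44118361e-03,  1.55948867e+02]), 'force': array([ 0.70211104,  0.22209444, -0.30086808]), 'wrist_torque': array([-0.03799711,  0.00745782, -0.00810987]), 'grasp_force': 0.0, 'grip_width': 0.08707631983812666}
top -0.07534266351578997 [0.40789968 0.04523457 1.337749  ] [514.74792006   0.         315.19191956]
top cup_1 0.97 [375.0, 260.5, 402.5, 283.4] 435 388.0 270.0 [ 0.435 -0.105  0.03 ]
top cup_1 0.92 [376.0, 221.1, 400.1, 245.3] 426 389.0 233.0 [ 0.53  -0.106  0.03 ]
top cup_1 0.67 [191.4, 300.1, 216.9, 320.5] 424 204.0 309.0 [0.335 0.366 0.03 ]
top cup_1 0.5 [201.1, 240.1, 257.
[... 315 characters left out ...]
r_bottle 0.61 [295.9, 195.0, 317.4, 219.6] 319 305.0 207.0 [0.596 0.107 0.03 ]
scene -0.07368323581325353 [ 0.08389195 -0.55109003  0.55181769] [442.0527513    0.         315.92901638]
scene cup_1 0.96 [332.1, 287.6, 364.6, 330.8] 1087 349.0 305.0 [ 0.443 -0.09   0.03 ]
scene cup_1 0.75 [375.6, 268.7, 408.8, 308.2] 1002 391.0 286.0 [ 0.537 -0.092  0.03 ]
scene cup_1 0.37 [254.8, 168.8, 280.9, 211.0] 380 267.0 194.0 [0.516 0.361 0.03 ]
scene tension_arm 0.62 [255.9, 166.3, 280.0, 210.5] 390 267.0 194.0 [0.515 0.361 0.03 ]
scene amber_bottle 0.91 [340.6, 192.8, 361.2, 247.3] 1035 351.0 221.0 [0.617 0.138 0.03 ]
scene vial 0.53 [455.6, 291.6, 468.7, 316.7] 206 463.0 303.0 [ 0.612 -0.198  0.03 ]
```

View pics/top0.png

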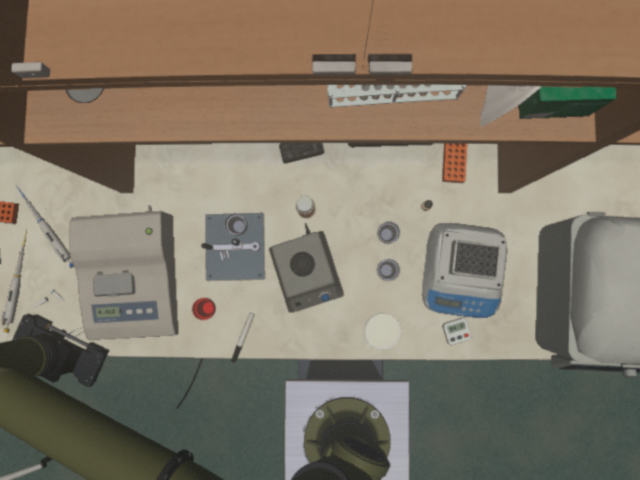

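View pics/scene0.png

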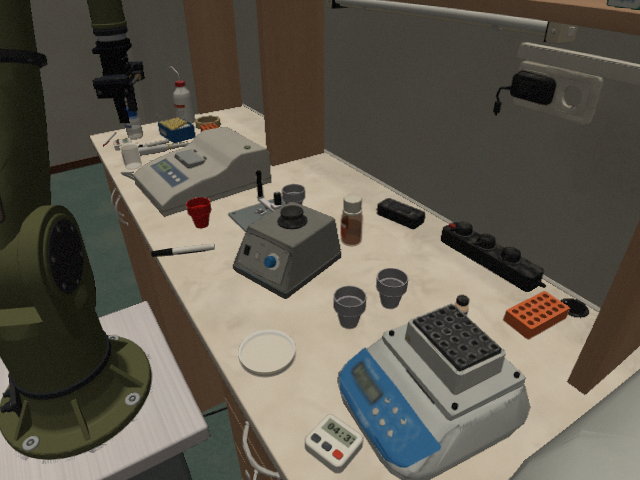

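The top view shows the loose cups at px (388,232) and (388,269). The holder plate is at (205-265, 213-280), with the base cup at (237,225), the pivot at (255,246) and the post at (207,246). So the holder's yaw is about 0 and the post gets pushed towards the robot. The red look-alike is at (204,308). I'll move over the holder first.

Request:
play_rows([
  [[0, 0, 0, 0, 0, -0.14, 0.087], [0, 0, 0, 0, 0, -0.14, 0.087], [0, 0, 0, 0, 0, -0.14, 0.087], [-0.023, -0.038, -0.004, 0, 0, 0, 0.087], [-0.023, -0.038, -0.004, 0, 0, 0, 0.087], [-0.023, -0.038, -0.004, 0, 0, 0, 0.087], [-0.023, -0.038, -0.004, 0, 0, 0, 0.087], [-0.023, -0.038, -0.004, 0, 0, 0, 0.087], [-0.023, -0.038, -0.004, 0, 0, 0, 0.087], [-0.023, -0.038, -0.004, 0, 0, 0, 0.087], [-0.023, -0.038, -0.004, 0, 0, 0, 0.087], [0, 0, 0, 0, 0, 0, 0.087]],
])

```text
time_s: 1.8
tool_pos: [0.4537, 0.2824, 0.2558]
tool_rot: [-179.9, 0.2, 179.3]
force: [-0.0, 0.2, 0.4]
grip_width: 0.087
grasp_force: 0.0
```

Run:
```python
from h import *
s=get_obs();print(s["tool_pos"],s["tool_rot"],s["qpos"])
c=read_camera("wrist");save(c,"w1.png");V=np.array(c["view"]);print(-V[:3,:3].T@V[:3,3])
for n in ["cup_base","tension_arm","cup_holder"]:
    for d in silhouettes("wrist",n):
        ys,xs=np.nonzero(d["pixels"]);e=d["extent"];print(n,round(d["p"],2),e,len(xs),at_z(c,(e[0]+e[2])/2,(e[1]+e[3])/2,.07).round(4))
```

```text
[0.45370839 0.28244051 0.25578776] [-179.89857296    0.21010568  179.34349186] [-40.73846955   3.2892017    6.11234088  97.07249439  -0.14832553
  79.54410564  54.7336135 ]
[0.37318199 0.28448042 0.41843038]
cup_base 0.94 [296.3, 274.7, 359.0, 340.6] 3090 [0.5432 0.2842 0.07  ]
tension_arm 0.78 [265.4, 231.2, 419.8, 278.9] 3266 [0.4926 0.2978 0.07  ]
tension_arm 0.27 [352.3, 213.2, 372.2, 228.1] 151 [0.4616 0.3146 0.07  ]
cup_holder 0.78 [258.0, 148.1, 420.8, 318.3] 22848 [0.4726 0.295  0.07  ]
```

View pics/w1.png

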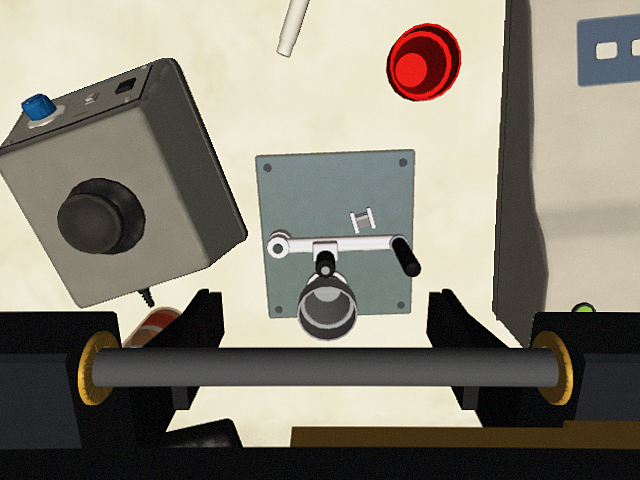

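The wrist view shows the plate corners near (257,155), (414,150) and (270,318), the pivot at (278,246), the post foot at (398,242), its top at (411,268), and the cup rim at about (327,310). I'll measure these.

Run:
```python
from h import *
c=read_camera("wrist")
d=silhouettes("wrist","cup_holder")[0]["pixels"].astype(np.uint8)
P=[at_z(c,u,v,.008) for u,v in [(257,155),(414,150),(270,318)]]
print(np.round(P,4))
print("yaw edge",np.degrees(np.arctan2(*( (P[1]-P[0])[[0,1]]*[-1,1]))),np.degrees(np.arctan2(*(P[2]-P[0])[[1,0]])))
pv=at_z(c,278,246,.036);pf=at_z(c,398,242,.034);pt=at_z(c,411,268,.107)
print("pivot",pv,"foot",pf,"top",pt, np.linalg.norm(pf-pv),np.degrees(np.arctan2(-(pf-pv)[0],(pf-pv)[1])))
g=cv2.cvtColor(c["frame"],cv2.COLOR_RGB2BGR)[140:350,240:440]
cv2.imwrite("pics/w1c.png",cv2.resize(g,(800,600) if 0 else None,fx=2.8,fy=2.8,interpolation=cv2.INTER_CUBIC) if 0 else cv2.resize(g,None,fx=2.8,fy=2.8,interpolation=cv2.INTER_CUBIC))
def model(x,y,yaw):
    a=np.radians(yaw);R=np.array([[np.cos(a),-np.sin(a)],[np.sin(a),np.cos(a)]])
    def w(p): p=np.array(p,float); return np.r_[R@p[:2]+[x,y],p[2]]
    return w
from scipy.optimize import least_squares
obs=[((-85,-65,8),(257,155)),((-85,90,8),(414,150)),((90,-65,8),(270,318)),((0,-45,36),(278,246)),((0,70,34),(398,242)),((0,70,107),(411,268))]
f=lambda t:np.concatenate([proj(c,model(*t)(np.array(m)/1000))[0]-u for m,u in obs])
r=least_squares(f,[.485,.29,0]);print(r.x,np.round(r.fun,1))
w=model(*r.x);print("seat",w((.055,0,.07)))
t=np.linspace(0,2*np.pi,9)[:-1]
print(proj(c,[w((.055+.028*np.cos(a),.028*np.sin(a),.07)) for a in t]).round())
# rim fit from cup mask extents
m=silhouettes("wrist","cup_base")[0]["extent"];print(m)
```

```text
[[0.4055 0.2264 0.008 ]
 [0.4005 0.3766 0.008 ]
 [0.5784 0.2327 0.008 ]]
yaw edge 1.9343854946734547 2.0926647937666356
pivot [0.48813829 0.24698725 0.036     ] foot [0.48443035 0.36155246 0.034     ] top [0.48370958 0.35958701 0.107     ] 0.1146426478115131 1.8537511517479008
[0.48729121 0.29171821 2.22369913] [-3.1 -0.7  2.  -1.7 -2.2  1.1 -0.2  0.9  0.1  0.1  2.6  1. ]
seat [0.5422498  0.29385227 0.07      ]
[[328. 341.]
 [349. 333.]
 [358. 313.]
 [348. 293.]
 [326. 285.]
 [304. 295.]
 [296. 315.]
 [306. 334.]]
[287.2, 280.5, 347.7, 349.0]
```

View pics/w1c.png

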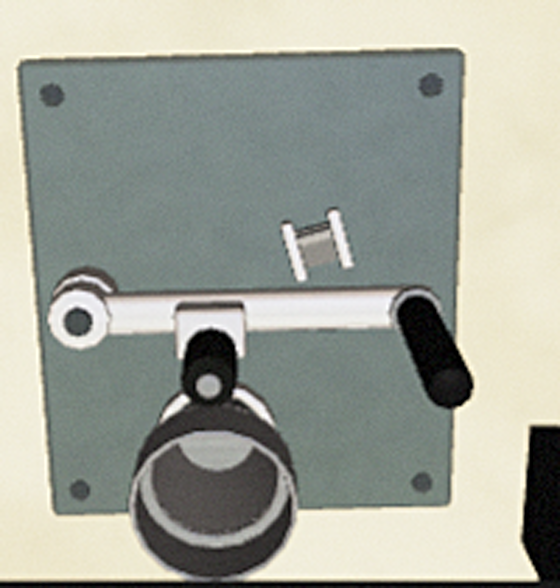

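Request:
play_rows([
  [[0, -0.04, 0, 0, 0, -0.012, 0.087], [0, -0.04, 0, 0, 0, 0, 0.087], [0, -0.04, 0, 0, 0, 0, 0.087], [0, -0.04, 0, 0, 0, 0, 0.087], [0, -0.04, 0, 0, 0, 0, 0.087], [0, -0.04, 0, 0, 0, 0, 0.087], [0, -0.04, 0, 0, 0, 0, 0.087], [0, -0.04, 0, 0, 0, 0, 0.087], [0, -0.04, 0, 0, 0, 0, 0.087], [0, -0.028, 0, 0, 0, 0, 0.087], [0, 0, 0, 0, 0, 0, 0.087]],
])

```text
time_s: 3.25
tool_pos: [0.453, -0.1022, 0.2549]
tool_rot: [-179.9, 0.0, -179.6]
force: [0.3, -0.4, -0.4]
grip_width: 0.0869
grasp_force: 0.0
```

Run:
```python
from h import *
for i in range(2): read_camera("wrist")
s=get_obs();print(s["tool_pos"],s["tool_rot"])
c=read_camera("wrist");save(c,"w2.png");V=np.array(c["view"]);print(-V[:3,:3].T@V[:3,3])
for d in silhouettes("wrist","cup_1"):
    e=d["extent"];print(round(d["p"],2),e,at_z(c,(e[0]+e[2])/2,(e[1]+e[3])/2,.05).round(4))
    # fit: cup extent vs model
    from scipy.optimize import least_squares
    t=np.linspace(0,2*np.pi,60)
    def ext(x):
        P=np.concatenate([np.c_[x[0]+r*np.cos(t),x[1]+r*np.sin(t),0*t+z] for r,z in [(.016,0),(.024,.038),(.028,.038),(.028,.062)]])
        q=proj(c,P);return np.r_[q.min(0),q.max(0)]
    r=least_squares(lambda x:ext(x)-e,at_z(c,(e[0]+e[2])/2,(e[1]+e[3])/2,.05)[:2]);print(r.x,r.fun.round(1))
print(get_obs()["tool_pos"])
```

```text
[ 0.4534013  -0.09764853  0.2545457 ] [ 1.79964793e+02  1.47312265e-03 -1.79284840e+02]
[ 0.37346367 -0.09791273  0.41750161]
0.84 [291.1, 254.6, 348.4, 320.6] [ 0.5303 -0.1008  0.05  ]
[ 0.5305127  -0.10066767] [-1.8  0.3  1.8 -0.2]
0.62 [290.4, 155.6, 355.0, 222.8] [ 0.4365 -0.0991  0.05  ]
[ 0.43622522 -0.09905186] [-0.5 -0.3  0.5  0.3]
[ 0.45348977 -0.09649399  0.25442996]
```

View pics/w2.png

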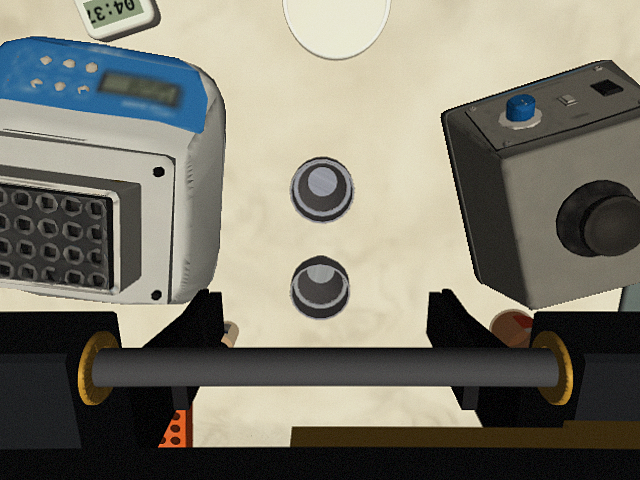

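The cups sit at (321,190) and (320,287), both clear. The shaker's edge, at about px 225, may be close to the gripper body, so I'll check its height.

Run:
```python
from h import *
w=read_camera("wrist");t=read_camera("top");s=read_camera("scene")
for z in (0,.04,.06,.08,.1,.12,.14):
    print(z,"W edge",at_z(w,224,130,z).round(3)[:2],at_z(w,218,280,z).round(3)[:2],"T edge",at_z(t,429,290,z).round(3)[:2],at_z(t,433,232,z).round(3)[:2],"Wblock far/near",at_z(w,137,180,z).round(3)[:2],"T blk",at_z(t,450,263,z).round(3)[:2])
```

```text
0 W edge [ 0.39  -0.194] [ 0.545 -0.209] T edge [ 0.384 -0.213] [ 0.535 -0.225] Wblock far/near [ 0.439 -0.282] T blk [ 0.454 -0.268]
0.04 W edge [ 0.388 -0.184] [ 0.528 -0.198] T edge [ 0.385 -0.205] [ 0.531 -0.217] Wblock far/near [ 0.433 -0.265] T blk [ 0.453 -0.259]
0.06 W edge [ 0.387 -0.18 ] [ 0.52  -0.193] T edge [ 0.385 -0.202] [ 0.529 -0.213] Wblock far/near [ 0.43  -0.256] T blk [ 0.452 -0.254]
0.08 W edge [ 0.386 -0.175] [ 0.512 -0.187] T edge [ 0.385 -0.198] [ 0.527 -0.209] Wblock far/near [ 0.427 -0.247] T blk [ 0.451 -0.25 ]
0.1 W edge [ 0.386 -0.171] [ 0.504 -0.182] T edge [ 0.386 -0.194] [ 0.525 -0.205] Wblock far/near [ 0.423 -0.238] T blk [ 0.451 -0.245]
0.12 W edge [ 0.385 -0.166] [ 0.495 -0.177] T edge [ 0.386 -0.19 ] [ 0.523 -0.201] Wblock far/near [ 0.42  -0.229] T blk [ 0.45 -0.24]
0.14 W edge [ 0.384 -0.161] [ 0.487 -0.171] T edge [ 0.387 -0.186] [ 0.521 -0.197] Wblock far/near [ 0.417 -0.22 ] T blk [ 0.449 -0.236]
```

Request:
play_rows([
  [[0.0175, -0.003, 0.03, 0, 0, 0.012, 0.087], [0, 0, 0.04, 0, 0, 0, 0.087], [0, 0, 0.04, 0, 0, 0, 0.087], [0, 0, 0.04, 0, 0, 0, 0.087], [0, 0, 0, 0, 0, 0, 0.087], [0, 0, 0, 0, 0, 0, 0.087], [0, 0, 0, 0, 0, 0, 0.087]],
])

```text
time_s: 4.3
tool_pos: [0.4377, -0.1015, 0.1068]
tool_rot: [-180.0, 0.2, -180.0]
force: [0.4, -0.1, -0.1]
grip_width: 0.0867
grasp_force: 0.0
```

```bash
cat >> h.py <<'E'
from scipy.optimize import least_squares
_t=np.linspace(0,2*np.pi,60)
def cups(cam="wrist",n="cup_1",z0=0.,pr=[(.016,0),(.024,.038),(.028,.038),(.028,.062)]):
    c=read_camera(cam)
    for d in silhouettes(cam,n):
        e=np.array(d["extent"])
        def ext(x):
            q=proj(c,np.concatenate([np.c_[x[0]+r*np.cos(_t),x[1]+r*np.sin(_t),0*_t+z+z0] for r,z in pr]));return np.r_[q.min(0),q.max(0)]
        r=least_squares(lambda x:ext(x)-e,at_z(c,(e[0]+e[2])/2,(e[1]+e[3])/2,z0+.05)[:2]);print(round(d["p"],2),e.round(),r.x.round(4),r.fun.round(1))
    return c
E
python3 - <<'E'
from h import *
cups();s=get_obs();print(s["tool_pos"],s["tool_rot"])
E
```

```text
[ 0.43768024 -0.10160011  0.10672722] [ 179.99035452    0.23660468 -179.96769785]
```

Request:
play_rows([
  [[0.0015, 0.001, 0.033, 0, 0, 0, 0.087], [0, 0, 0.032, 0, 0, 0, 0.087], [0, 0, 0, 0, 0, 0, 0.087], [0, 0, 0, 0, 0, 0, 0.087], [0, 0, 0, 0, 0, 0, 0.05], [0, 0, 0, 0, 0, 0, 0.05], [0, 0, 0, 0, 0, 0, 0.05], [0, 0, 0, 0, 0, 0, 0.05], [0, 0, 0, 0, 0, 0, 0.05]],
], force=15)

```text
time_s: 5.3
tool_pos: [0.4345, -0.1005, 0.0399]
tool_rot: [180.0, 0.0, -180.0]
force: [0.1, 0.1, 2.2]
grip_width: 0.0559
grasp_force: 15.1
```

Request:
play_rows([
  [[0, 0, -0.042, 0, 0, 0, 0.05], [0, 0, -0.042, 0, 0, 0, 0.05], [0, 0.01, -0.042, 0, 0, 0, 0.05], [0, 0.03, -0.042, 0, 0, 0, 0.05], [0, 0.04, -0.042, 0, 0, 0, 0.05], [0, 0.045, 0, 0, 0, 0, 0.05], [0, 0.045, 0, 0, 0, 0, 0.05], [0, 0.045, 0, 0, 0, 0, 0.05], [0, 0.045, 0, 0, 0, 0, 0.05], [0, 0.045, 0, 0, 0, 0, 0.05], [0, 0.045, 0, 0, 0, 0, 0.05], [0, 0.04, 0, 0, 0, 0, 0.05]],
])

```text
time_s: 6.5
tool_pos: [0.4336, 0.2852, 0.2423]
tool_rot: [180.0, -0.0, -179.9]
force: [0.5, -0.4, 0.1]
grip_width: 0.0561
grasp_force: 15.0
```

Request:
play_rows([
  [[0, 0, 0, 0, 0, 0, 0.05], [0, 0, 0, 0, 0, 0, 0.05], [0, 0, 0, 0, 0, 0, 0.05], [0, 0, 0, 0, 0, 0, 0.05], [0, 0, 0, 0, 0, 0, 0.05], [0, 0, 0, 0, 0, 0, 0.05]],
])

```text
time_s: 7.1
tool_pos: [0.4345, 0.2823, 0.2427]
tool_rot: [180.0, 0.0, 179.9]
force: [-0.1, 0.4, -1.0]
grip_width: 0.0557
grasp_force: 15.0
```

Run:
```python
from h import *
s=get_obs();print(s["tool_pos"],s["tool_rot"],s["grip_width"])
c=read_camera("wrist");cv2.imwrite("pics/w3.png",cv2.resize(cv2.cvtColor(c["frame"],cv2.COLOR_RGB2BGR)[120:380,180:500],None,fx=2.3,fy=2.3,interpolation=cv2.INTER_CUBIC))
import pickle;pickle.dump({k:np.array(c[k]) for k in("view","intrinsics","k1")},open("w3.pkl","wb"))
print(get_obs()["tool_pos"])
```

```text
[0.43447064 0.28226049 0.24272127] [1.79978924e+02 2.22440976e-02 1.79938734e+02] 0.055669690299006785
[0.4344122  0.28244525 0.24266755]
```

View pics/w3.png

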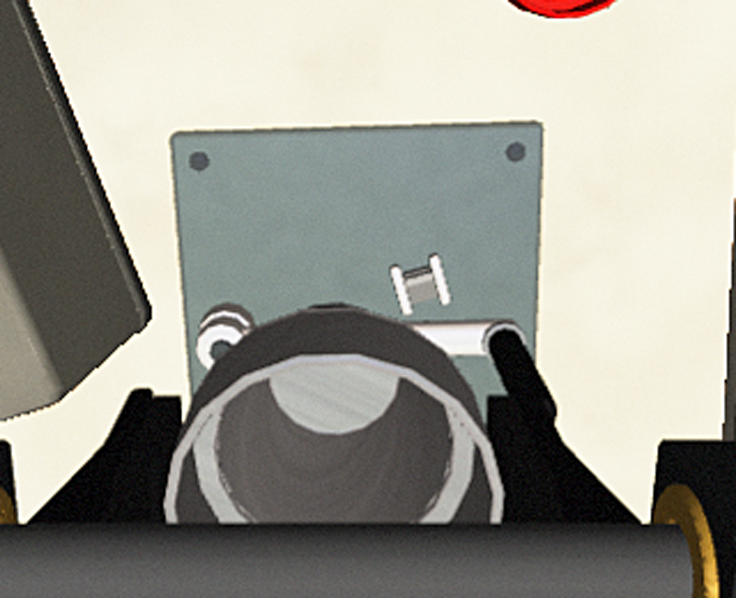

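```bash
cat > m.py <<'E'
from h import *
def model(x,y,yaw):
    a=np.radians(yaw);R=np.array([[np.cos(a),-np.sin(a)],[np.sin(a),np.cos(a)]])
    return lambda p: np.r_[R@np.array(p[:2])+[x,y],p[2]]
E
python3 - <<'E'
from m import *
import pickle
c=pickle.load(open("w3.pkl","rb"))
px=lambda u,v:(180+u/2.3,120+v/2.3)
obs=[((-85,-65,8),px(171,133)),((-85,90,8),px(541,122)),((0,-45,36),px(221,345)),((0,70,34),px(503,338)),((0,70,107),px(540,408))]
W=[3,3,1,1,1]
for o,w_ in ((obs,W),(obs[:4],W[:4]),(obs[:2],W[:2])):
    f=lambda t:np.concatenate([wi*(proj(c,model(*t)(np.array(m)/1000))[0]-u) for (m,u),wi in zip(o,w_)])
    r=least_squares(f,[.485,.29,0]);w=model(*r.x);print(r.x.round(4),np.round(r.fun,1),"seat",w((.055,0,.07)).round(4))
L=px(190,390);print("left edge pt", proj(c,w((.03,-.065,.008))),L)
for z in (.26,.264,.268): print("held rim",z,at_z(c,*px(334,355),z).round(4),at_z(c,*px(165,505),z).round(4),at_z(c,*px(503,505),z).round(4))
for z in (.203,): print("held floor top edge mid",at_z(c,*px(334,433),z).round(4))
t=read_camera("top")
for d in silhouettes("top","cup_holder"): print(d["extent"])
ys,xs=np.nonzero(silhouettes("top","cup_holder")[0]["pixels"])
T=lambda u,v:at_z(t,u,v,.008).round(4)
m=silhouettes("top","cup_holder")[0]["pixels"].astype(np.uint8)
b=cv2.boxPoints(cv2.minAreaRect(cv2.findContours(m,0,1)[0][0]));print([T(*p) for p in b], "pred",[proj(t,w((x,y,.008)))[0].round(1) for x,y in((-.085,-.065),(.09,-.065),(.09,.09),(-.085,.09))],b.tolist())
save(t,"t3.png")
E
```

```text
[0.4949 0.2822 1.7635] [-4.8 -0.1  5.  -1.2  0.4  1.8 -0.3  0.6 -0.7  3. ] seat [0.5499 0.2839 0.07  ]
[0.495  0.282  1.6509] [-4.8 -0.1  4.9 -0.2  0.2  1.9 -0.5  0.9] seat [0.55   0.2836 0.07  ]
[0.4952 0.282  1.6609] [-4.9  0.4  4.8  0.2] seat [0.5501 0.2836 0.07  ]
left edge pt [[261.68464422 290.07391296]] (262.60869565217394, 289.5652173913044)
held rim 0.26 [0.4114 0.2831 0.26  ] [0.4386 0.2544 0.26  ] [0.4386 0.3118 0.26  ]
held rim 0.264 [0.4098 0.2831 0.264 ] [0.4363 0.2552 0.264 ] [0.4363 0.311  0.264 ]
held rim 0.268 [0.4082 0.2831 0.268 ] [0.434 0.256 0.268] [0.434  0.3102 0.268 ]
held floor top edge mid [0.4529 0.2831 0.203 ]
[203.4, 214.6, 263.5, 276.0]
[array([0.5836, 0.3792, 0.008 ]), array([0.5833, 0.2155, 0.008 ]), array([0.4113, 0.2138, 0.008 ]), array([0.4106, 0.3762, 0.008 ])] pred [array([263.7, 278.7]), array([262.4, 211.6]), array([203.7, 213.4]), array([204.5, 280.2])] [[202.0, 213.0], [264.0, 213.0], [264.0, 279.0], [202.0, 279.0]]
```

Run:
```python
from m import *
import pickle
from scipy.spatial.transform import Rotation as Ro
c=pickle.load(open("w3.pkl","rb"));V3=c["view"]
R1=Ro.from_euler("xyz",[-179.89857,.2101,179.3435],degrees=True);R3=Ro.from_euler("xyz",[179.979,.0222,179.9387],degrees=True)
Rc=(R1*R3.inv()).as_matrix()@V3[:3,:3].T
o3=-V3[:3,:3].T@V3[:3,3];print("cam-tool3",R3.inv().apply(o3-[.43447,.28226,.24272]),"1",R1.inv().apply(np.array([.37318,.28448,.41843])-[.453708,.28244,.255788]))
V=np.eye(4);V[:3,:3]=Rc.T;V[:3,3]=-Rc.T@np.array([.37318199,.28448042,.41843038]);c1=dict(c,view=V)
e=np.array([296.3,274.7,359,340.6])
def ext(x):
    q=proj(c1,np.concatenate([np.c_[x[0]+r*np.cos(_t),x[1]+r*np.sin(_t),0*_t+z] for r,z in [(.028,.046),(.028,.07)]]));return np.r_[q.min(0),q.max(0)]
from h import _t
r=least_squares(lambda x:(ext(x)-e)[[0,2,3]],[.545,.284]);print(r.x,r.fun)
obs=[((-85,-65,8),(257,155)),((-85,90,8),(414,150)),((90,-65,8),(270,318)),((0,-45,36),(278,246)),((0,70,34),(398,242)),((0,70,107),(411,268))]
f=lambda t:np.concatenate([proj(c1,model(*t)(np.array(m)/1000))[0]-u for m,u in obs])
r=least_squares(f,[.485,.29,0]);print(r.x,r.fun.round(1),model(*r.x)((.055,0,.07)))
```

```text
cam-tool3 [ 0.07992997  0.00082762 -0.1629508 ] 1 [ 0.07994915  0.00082874 -0.16293799]
[0.54904466 0.28416813] [ 0.82794305 -0.82676527 -0.04009358]
[0.49408891 0.2822151  1.50966904] [-2.8 -0.5  1.8 -1.6 -1.8  0.5  0.   0.8 -0.   0.1  2.1  1.2] [0.54906982 0.28366411 0.07      ]
```

Request:
play_rows([
  [[-0.04, 0.001, 0, 0, 0, 0, 0.05], [-0.04, 0, 0, 0, 0, 0, 0.05], [-0.032, 0, 0, 0, 0, 0, 0.05], [0, 0, 0.032, 0, 0, 0, 0.05], [0, 0, 0.032, 0, 0, 0, 0.05], [0, 0, 0.032, 0, 0, 0, 0.05], [0, 0, 0.032, 0, 0, 0, 0.05], [0, 0, 0, 0, 0, 0, 0.05], [0, 0, 0, 0, 0, 0, 0.05], [0, 0, 0, 0, 0, 0, 0.05], [0, 0, 0, 0, 0, 0, 0.05], [0, 0, 0, 0, 0, 0, 0.05]],
])

```text
time_s: 8.55
tool_pos: [0.5471, 0.2845, 0.1162]
tool_rot: [179.9, 0.1, -180.0]
force: [-0.5, -1.0, -0.8]
grip_width: 0.0558
grasp_force: 15.0
```

Request:
play_rows([
  [[0, -0.001, 0.01, 0, 0, 0, 0.05], [0, 0, 0.01, 0, 0, 0, 0.05], [0, 0, 0.01, 0, 0, 0, 0.05], [0, 0, 0.006, 0, 0, 0, 0.05], [0, 0, 0.004, 0, 0, 0, 0.05], [0, 0, 0, 0, 0, 0, 0.05], [0, 0, 0, 0, 0, 0, 0.05]],
])

```text
time_s: 9.25
tool_pos: [0.5464, 0.2831, 0.0746]
tool_rot: [180.0, 0.0, -180.0]
force: [-0.3, 0.0, 0.2]
grip_width: 0.0556
grasp_force: 15.0
```

Request:
play_rows([
  [[0, 0, 0.002, 0, 0, 0, 0.05], [0, 0, 0.001, 0, 0, 0, 0.05], [0, 0, 0, 0, 0, 0, 0.05], [0, 0, 0, 0, 0, 0, 0.05]],
])

```text
time_s: 9.65
tool_pos: [0.5466, 0.2831, 0.0719]
tool_rot: [180.0, 0.1, -180.0]
force: [0.1, -0.3, 1.7]
grip_width: 0.0555
grasp_force: 15.0
```

Request:
play_rows([
  [[0, 0, 0, 0, 0, 0, 0.08], [0, 0, 0, 0, 0, 0, 0.08], [0, 0, 0, 0, 0, 0, 0.08], [0, 0, 0, 0, 0, 0, 0.08], [0, 0, -0.02, 0, 0, 0, 0.08], [0, 0, -0.04, 0, 0, 0, 0.08], [0, 0, -0.04, 0, 0, 0, 0.08], [0, 0, -0.04, 0, 0, 0, 0.087], [0.04, 0, -0.04, 0, 0, 0, 0.087], [0.04, 0, 0, 0, 0, 0, 0.087], [0.015, 0, 0, 0, 0, 0, 0.087], [0, 0, 0, 0, 0, 0, 0.087]],
])

```text
time_s: 10.85
tool_pos: [0.454, 0.2837, 0.2472]
tool_rot: [180.0, 0.0, -179.8]
force: [1.0, 0.3, 0.1]
grip_width: 0.0866
grasp_force: 0.0
```

Request:
play_rows([
  [[0, 0, 0, 0, 0, 0, 0.087], [0, 0, 0, 0, 0, 0, 0.087], [0, 0, 0, 0, 0, 0, 0.087], [0, 0, 0, 0, 0, 0, 0.087]],
])

```text
time_s: 11.25
tool_pos: [0.4565, 0.2826, 0.2462]
tool_rot: [-180.0, -0.0, 179.9]
force: [0.6, -0.1, -0.7]
grip_width: 0.0872
grasp_force: 0.0
```

Run:
```python
from h import *
c=cups("wrist","cup_1",.032,[(.028,.014),(.028,.038),(.028,.062)]);s=get_obs();print(s["tool_pos"],s["tool_rot"])
cv2.imwrite("pics/w4.png",cv2.resize(cv2.cvtColor(c["frame"],cv2.COLOR_RGB2BGR)[120:380,180:500],None,fx=2.3,fy=2.3,interpolation=cv2.INTER_CUBIC))
```

```text
0.94 [297. 289. 356. 346.] [0.5484 0.2847] [ -3.9 -12.8   3.9  12.7]
0.74 [387.  20. 468.  97.] [0.3411 0.3567] [-5.2 -5.7  4.4  7.8]
[0.45627208 0.28279261 0.24645596] [-1.79976551e+02 -2.00820399e-02  1.79977361e+02]
```

View pics/w4.png

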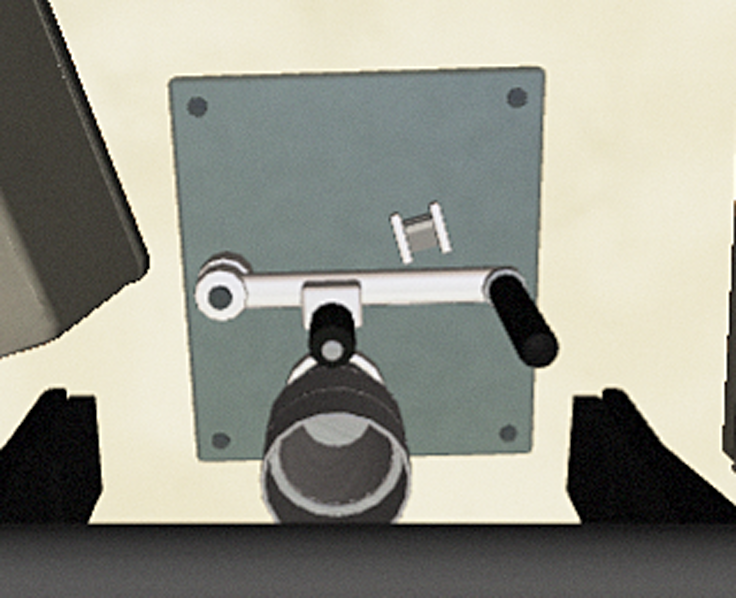

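The first cup is seated: its rim centre is at crop px (336,468), level, with the seam even. Now the second cup.

Request:
play_rows([
  [[0, -0.035, 0, 0, 0, 0, 0.087], [-0.01, -0.04, 0, 0, 0, 0, 0.087], [-0.01, -0.04, 0, 0, 0, 0, 0.087], [-0.01, -0.04, 0, 0, 0, 0, 0.087], [-0.01, -0.04, 0, 0, 0, 0, 0.087], [-0.01, -0.04, 0, 0, 0, 0, 0.087], [-0.01, -0.04, 0, 0, 0, 0, 0.087], [-0.01, -0.04, 0, 0, 0, 0, 0.087], [-0.005, -0.04, 0, 0, 0, 0, 0.087], [0, -0.028, 0, 0, 0, 0, 0.087], [0, 0, 0, 0, 0, 0, 0.087], [0, 0, 0, 0, 0, 0, 0.087]],
])

```text
time_s: 12.55
tool_pos: [0.531, -0.1003, 0.2467]
tool_rot: [180.0, -0.0, 179.9]
force: [0.0, 0.7, -0.1]
grip_width: 0.0872
grasp_force: 0.0
```

Request:
play_rows([
  [[0, 0, 0.03, 0, 0, 0, 0.087], [0, 0, 0.04, 0, 0, 0, 0.087], [0, 0, 0.04, 0, 0, 0, 0.087], [0, 0, 0.025, 0, 0, 0, 0.087], [0, 0, 0, 0, 0, 0, 0.087], [0, 0, 0, 0, 0, 0, 0.087], [0, 0, 0, 0, 0, 0, 0.087], [0, 0, 0, 0, 0, 0, 0.087]],
])

```text
time_s: 13.35
tool_pos: [0.5324, -0.0998, 0.1137]
tool_rot: [180.0, 0.2, -180.0]
force: [-0.1, 0.0, 0.1]
grip_width: 0.0872
grasp_force: 0.0
```

Down 0.073 to z 0.0405, then grip and lift.

Request:
play_rows([
  [[0.001, -0.001, 0.037, 0, 0, 0, 0.087], [0, 0, 0.036, 0, 0, 0, 0.087], [0, 0, 0, 0, 0, 0, 0.087], [0, 0, 0, 0, 0, 0, 0.087], [0, 0, 0, 0, 0, 0, 0.05], [0, 0, 0, 0, 0, 0, 0.05], [0, 0, 0, 0, 0, 0, 0.05], [0, 0, 0, 0, 0, 0, 0.05], [0, 0, 0, 0, 0, 0, 0.05]],
], force=15)

```text
time_s: 14.25
tool_pos: [0.5303, -0.101, 0.0393]
tool_rot: [180.0, 0.0, -180.0]
force: [0.1, 0.8, 3.3]
grip_width: 0.0559
grasp_force: 15.0
```

Request:
play_rows([
  [[0, 0, -0.042, 0, 0, 0, 0.05], [0, 0, -0.042, 0, 0, 0, 0.05], [0, 0.005, -0.045, 0, 0, 0, 0.05], [0, 0.03, -0.045, 0, 0, 0, 0.05], [0.01, 0.04, -0.045, 0, 0, 0, 0.05], [0.01, 0.045, 0, 0, 0, 0, 0.05], [0.01, 0.045, 0, 0, 0, 0, 0.05], [0.01, 0.045, 0, 0, 0, 0, 0.05], [0.01, 0.045, 0, 0, 0, 0, 0.05], [0.01, 0.045, 0, 0, 0, 0, 0.05], [0.01, 0.045, 0, 0, 0, 0, 0.05], [0.01, 0.039, 0, 0, 0, 0, 0.05]],
])

```text
time_s: 15.45
tool_pos: [0.4506, 0.2758, 0.2462]
tool_rot: [180.0, -0.0, -179.9]
force: [0.7, -0.3, -0.2]
grip_width: 0.0562
grasp_force: 15.0
```

Request:
play_rows([
  [[0, 0, 0, 0, 0, 0, 0.05], [0, 0, 0, 0, 0, 0, 0.05], [0, 0, 0, 0, 0, 0, 0.05], [0, 0, 0, 0, 0, 0, 0.05], [0, 0, 0, 0, 0, 0, 0.05], [0, 0, 0, 0, 0, 0, 0.05]],
])

```text
time_s: 16.05
tool_pos: [0.452, 0.2727, 0.2464]
tool_rot: [180.0, 0.0, 179.9]
force: [-0.3, 0.5, -0.8]
grip_width: 0.0566
grasp_force: 15.0
```

Run:
```python
from h import *
s=get_obs();print(s["tool_pos"],s["tool_rot"],s["grip_width"])
c=read_camera("wrist");cv2.imwrite("pics/w5.png",cv2.resize(cv2.cvtColor(c["frame"],cv2.COLOR_RGB2BGR)[120:380,180:500],None,fx=2.3,fy=2.3,interpolation=cv2.INTER_CUBIC))
px=lambda u,v:(180+u/2.3,120+v/2.3)
z=s["tool_pos"][2]+.0225
for v in (345,350,355,360,365): print(v,at_z(c,*px(334,v),z).round(4)+[.028,0,0])
```

```text
[0.45202691 0.2727082  0.24641255] [1.79989685e+02 1.13955516e-02 1.79926524e+02] 0.05659315125640179
345 [0.4532 0.2736 0.2689]
350 [0.4541 0.2736 0.2689]
355 [0.4549 0.2736 0.2689]
360 [0.4557 0.2736 0.2689]
365 [0.4566 0.2736 0.2689]
```

View pics/w5.png

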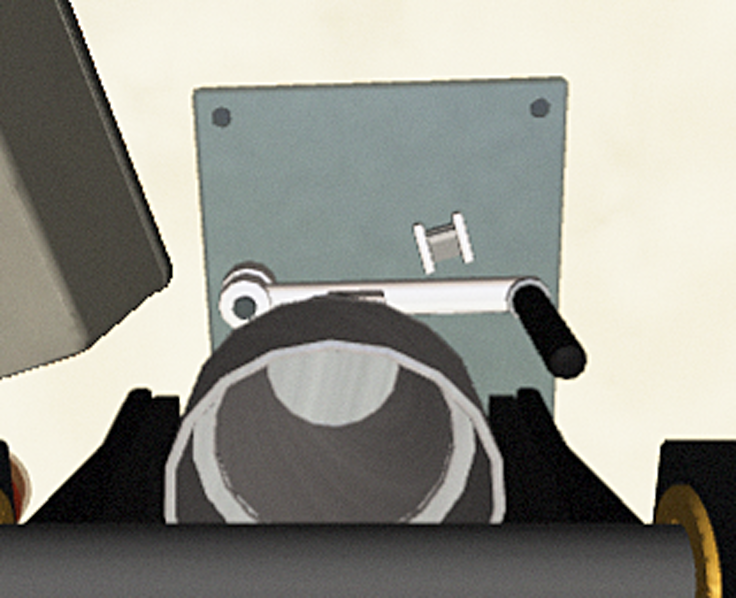

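Compared with w3, the rim's top edge is now at crop v≈341 instead of 355, so this cup sits about 2.5 mm less far along x in the grip. The target TCP is (0.549, 0.283).

Request:
play_rows([
  [[-0.035, 0.01, 0, 0, 0, 0, 0.05], [-0.035, 0, 0, 0, 0, 0, 0.05], [-0.027, 0, 0, 0, 0, 0, 0.05], [0, 0, 0.03, 0, 0, 0, 0.05], [0, 0, 0.03, 0, 0, 0, 0.05], [0, 0, 0.03, 0, 0, 0, 0.05], [0, 0, 0.017, 0, 0, 0, 0.05], [0, 0, 0, 0, 0, 0, 0.05], [0, 0, 0, 0, 0, 0, 0.05], [0, 0, 0, 0, 0, 0, 0.05], [0, 0, 0, 0, 0, 0, 0.05], [0, 0, 0, 0, 0, 0, 0.05]],
])

```text
time_s: 17.3
tool_pos: [0.5493, 0.2838, 0.1405]
tool_rot: [179.9, 0.1, -180.0]
force: [0.3, 0.4, -0.2]
grip_width: 0.0566
grasp_force: 15.0
```

Request:
play_rows([
  [[0, -0.0005, 0.01, 0, 0, 0, 0.05], [0, 0, 0.01, 0, 0, 0, 0.05], [0, 0, 0.01, 0, 0, 0, 0.05], [0, 0, 0.007, 0, 0, 0, 0.05], [0, 0, 0.004, 0, 0, 0, 0.05], [0, 0, 0, 0, 0, 0, 0.05], [0, 0, 0, 0, 0, 0, 0.05]],
])

```text
time_s: 18.0
tool_pos: [0.5488, 0.2831, 0.0984]
tool_rot: [180.0, 0.0, -180.0]
force: [0.2, 0.3, -0.1]
grip_width: 0.0565
grasp_force: 15.0
```

Request:
play_rows([
  [[0, 0, 0.002, 0, 0, 0, 0.05], [0, 0, 0.002, 0, 0, 0, 0.05], [0, 0, 0, 0, 0, 0, 0.05], [0, 0, 0, 0, 0, 0, 0.05]],
])

```text
time_s: 18.4
tool_pos: [0.5492, 0.2835, 0.0952]
tool_rot: [179.9, 0.1, -180.0]
force: [-0.0, -0.4, 3.4]
grip_width: 0.056
grasp_force: 15.0
```

Request:
play_rows([
  [[0, 0, 0, 0, 0, 0, 0.08], [0, 0, 0, 0, 0, 0, 0.08], [0, 0, 0, 0, 0, 0, 0.08], [0, 0, 0, 0, 0, 0, 0.08], [0, 0, -0.02, 0, 0, 0, 0.08], [0, 0, -0.04, 0, 0, 0, 0.08], [0, 0, -0.04, 0, 0, 0, 0.08], [0, 0, -0.04, 0, 0, 0, 0.087], [0.04, 0, -0.01, 0, 0, 0, 0.087], [0.04, 0, 0, 0, 0, 0, 0.087], [0.025, 0, 0, 0, 0, 0, 0.087], [0, 0, 0, 0, 0, 0, 0.087]],
])

```text
time_s: 19.6
tool_pos: [0.4405, 0.284, 0.2448]
tool_rot: [179.9, -0.1, -179.8]
force: [0.5, -0.5, 0.5]
grip_width: 0.0867
grasp_force: 0.0
```

Request:
play_rows([
  [[0, 0, 0, 0, 0, 0, 0.087], [0, 0, 0, 0, 0, 0, 0.087], [0, 0, 0, 0, 0, 0, 0.087], [0, 0, 0, 0, 0, 0, 0.087]],
])

```text
time_s: 20.0
tool_pos: [0.4444, 0.2827, 0.2439]
tool_rot: [-180.0, -0.0, 179.9]
force: [-0.4, -0.3, -0.2]
grip_width: 0.0871
grasp_force: 0.0
```

Run:
```python
from h import *
s=get_obs();print(s["tool_pos"],s["tool_rot"])
c=read_camera("wrist");d=read_camera("scene")
a=cv2.resize(cv2.cvtColor(c["frame"],cv2.COLOR_RGB2BGR)[130:350,220:440],(400,400))
b=cv2.resize(cv2.cvtColor(d["frame"],cv2.COLOR_RGB2BGR)[140:240,230:330],(400,400),interpolation=cv2.INTER_CUBIC)
cv2.imwrite("pics/w6.png",np.hstack([a,b]))
import pickle;pickle.dump({k:np.array(c[k]) for k in("view","intrinsics","k1")},open("w6.pkl","wb"))
```

```text
[0.44438293 0.28266573 0.2439064 ] [-1.79972318e+02 -1.83789691e-02  1.79946556e+02]
```

View pics/w6.png

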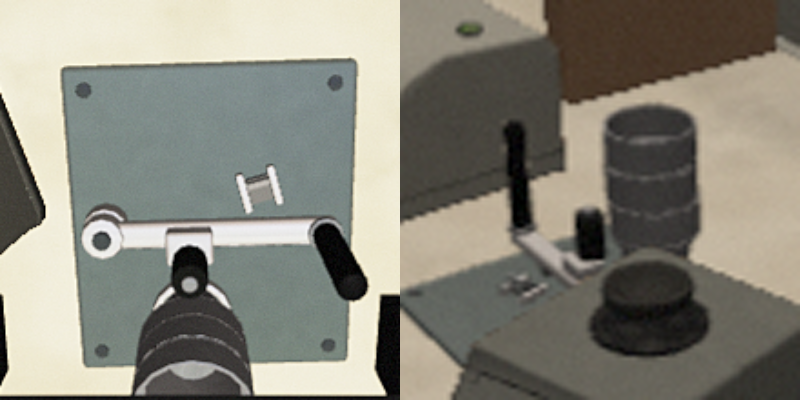

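The stack is even and upright: in the right half three collars show level, and in the left half the rim is centred. Next I'll locate the post, whose top is at left-half px (350,285), while turning the gripper 90° to pinch it across the push direction.

Request:
play_rows([
  [[0, 0, 0, 0, 0, 0.143, 0.087], [0, 0, 0, 0, 0, 0.143, 0.087], [0, 0, 0, 0, 0, 0.143, 0.087], [0, 0, 0, 0, 0, 0.143, 0.06], [0, 0, 0, 0, 0, 0.143, 0.06], [0, 0, 0, 0, 0, 0.143, 0.05], [0, 0, 0, 0, 0, 0.143, 0.05], [0, 0, 0, 0, 0, 0.143, 0.05], [0, 0, 0, 0, 0, 0.143, 0.05], [0, 0, 0, 0, 0, 0.143, 0.05], [0, 0, 0, 0, 0, 0.141, 0.05], [0, 0, 0, 0, 0, 0, 0.05]],
])

```text
time_s: 21.3
tool_pos: [0.4439, 0.2829, 0.2442]
tool_rot: [180.0, 0.0, 90.0]
force: [-0.1, 0.2, -0.2]
grip_width: 0.0502
grasp_force: 0.0
```

Run:
```python
from m import *
import pickle
c=pickle.load(open("w6.pkl","rb"));px=lambda u,v:(220+u*.55,130+v*.55)
print("top",at_z(c,*px(351,286),.107),"foot",at_z(c,*px(323,232),.034),"pivot",at_z(c,*px(101,240),.036), "model",model(.4945,.2821,1.6)((0,.07,0)))
obs=[((-85,-65,8),px(62,68)),((-85,90,8),px(356,60)),((0,-45,36),px(101,240)),((0,70,107),px(351,286))]
r=least_squares(lambda t:np.concatenate([proj(c,model(*t)(np.array(m)/1000))[0]-u for m,u in obs]),[.49,.28,1]);print(r.x,r.fun.round(1))
s=get_obs();print(s["tool_pos"],s["tool_rot"],s["qpos"])
```

```text
top [0.4920475  0.35126037 0.107     ] foot [0.49297035 0.35145516 0.034     ] pivot [0.49668479 0.23680523 0.036     ] model [0.49254549 0.35207271 0.        ]
[0.49504908 0.28186822 1.63373889] [-2.  -0.2  1.1 -0.6  0.1 -0.4  0.7  1.2]
[0.443876   0.2829082  0.24419769] [1.79999942e+02 7.57837564e-03 8.99660282e+01] [-43.88098127   2.60731532   8.77727907  99.11796054  -0.39978902
  78.3098091  -35.06558312]
```

Request:
play_rows([
  [[0.035, 0.025, 0, 0, 0, 0, 0.05], [0.0335, 0.0235, 0, 0, 0, 0, 0.05], [0, 0, 0.04, 0, 0, 0, 0.05], [0, 0, 0.04, 0, 0, 0, 0.05], [0, 0, 0.02, 0, 0, 0, 0.05], [0, 0, 0, 0, 0, 0, 0.05], [0, 0, 0, 0, 0, 0, 0.05], [0, 0, 0, 0, 0, 0, 0.05]],
])

```text
time_s: 22.1
tool_pos: [0.4933, 0.3522, 0.1464]
tool_rot: [179.8, -0.1, 90.1]
force: [-0.3, 0.5, 0.3]
grip_width: 0.0502
grasp_force: 0.0
```

Request:
play_rows([
  [[0, -0.001, 0.03, 0, 0, 0, 0.05], [0, 0, 0.03, 0, 0, 0, 0.05], [0, 0, 0.02, 0, 0, 0, 0.05], [0, 0, 0, 0, 0, 0, 0.05], [0, 0, 0, 0, 0, 0, 0.05], [0, 0, 0, 0, 0, 0, 0.01], [0, 0, 0, 0, 0, 0, 0.01], [0, 0, 0, 0, 0, 0, 0.01], [0, 0, 0, 0, 0, 0, 0.01], [0, 0, 0, 0, 0, 0, 0.01]],
], force=20)

```text
time_s: 23.1
tool_pos: [0.4913, 0.3516, 0.0646]
tool_rot: [180.0, -0.0, 90.0]
force: [0.8, 0.7, 0.0]
grip_width: 0.0181
grasp_force: 0.0
```

Request:
play_rows([
  [[0, 0, 0, 0, 0, 0, 0.01], [0, 0, 0, 0, 0, 0, 0.01], [-0.0002, -0.0035, 0, 0, 0, 0, 0.01], [-0.0002, -0.0034, 0, 0, 0, 0, 0.01], [-0.0003, -0.0034, 0, 0, 0, 0, 0.01], [-0.0005, -0.0034, 0, 0, 0, 0, 0.01], [-0.0006, -0.0034, 0, 0, 0, 0, 0.01], [-0.0007, -0.0034, 0, 0, 0, 0, 0.01], [-0.0008, -0.0034, 0, 0, 0, 0, 0.01], [-0.0009, -0.0033, 0, 0, 0, 0, 0.01], [-0.001, -0.0033, 0, 0, 0, 0, 0.01], [-0.0011, -0.0033, 0, 0, 0, 0, 0.01]],
])

```text
time_s: 24.3
tool_pos: [0.4578, 0.3463, 0.0647]
tool_rot: [179.9, -0.1, 90.0]
force: [2.8, 4.8, -1.5]
grip_width: 0.0134
grasp_force: 20.0
```

Request:
play_rows([
  [[-0.0012, -0.0034, 0, 0, 0, 0, 0.01], [-0.0013, -0.0034, 0, 0, 0, 0, 0.01], [-0.0014, -0.0033, 0, 0, 0, 0, 0.01], [-0.0015, -0.0033, 0, 0, 0, 0, 0.01], [-0.0016, -0.0032, 0, 0, 0, 0, 0.01], [-0.0017, -0.0032, 0, 0, 0, 0, 0.01], [-0.0018, -0.0031, 0, 0, 0, 0, 0.01], [0, 0, 0, 0, 0, 0, 0.01], [0, 0, 0, 0, 0, 0, 0.01], [0, 0, 0, 0, 0, 0, 0.01], [0, 0, 0, 0, 0, 0, 0.01], [0, 0, 0, 0, 0, 0, 0.01]],
])

```text
time_s: 25.5
tool_pos: [0.4351, 0.336, 0.0648]
tool_rot: [179.9, -0.1, 90.0]
force: [4.5, 4.6, -2.1]
grip_width: 0.0134
grasp_force: 20.0
```

Run:
```python
from h import *
s=get_obs();print(s["tool_pos"],s["force"],s["grasp_force"],s["grip_width"])
c=read_camera("scene");t=read_camera("top")
b=cv2.resize(cv2.cvtColor(c["frame"],cv2.COLOR_RGB2BGR)[120:240,210:330],(400,400),interpolation=cv2.INTER_CUBIC)
a=cv2.resize(cv2.cvtColor(t["frame"],cv2.COLOR_RGB2BGR)[200:290,190:280],(400,400),interpolation=cv2.INTER_CUBIC)
cv2.imwrite("pics/f.png",np.hstack([a,b]))
```

```text
[0.43511824 0.33599516 0.06480782] [ 4.52823959  4.57411107 -2.10224375] 19.999166212510318 0.013435452811177709
```

View pics/f.png

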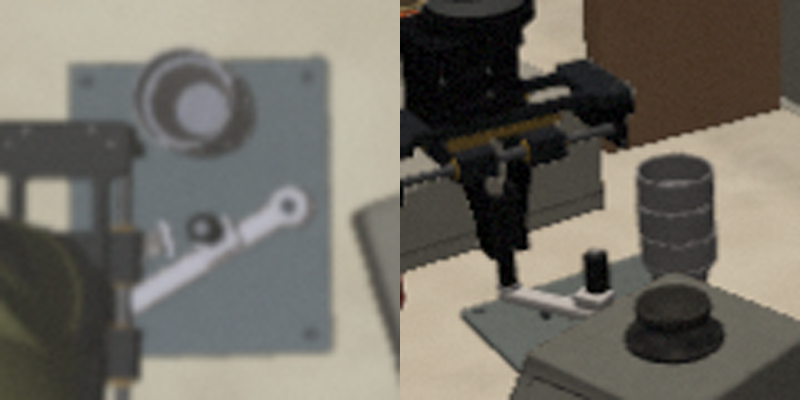

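The arm stands at about 0.53 rad: in the left half the bar runs from (290,205) to (135,300), past the pawl at (160,240). The stack is upright and untouched. Handing in.

```bash
python3 -c "
from cell import *
print(sign_off())"
```

```text
the job is handed in; nothing more can be done
None
```

I nested both loose cups into the holder's cup as one upright, seated stack, and the gripper is still holding the retaining arm past its pawl at about 0.53 rad (measured from the tool position and the top picture); I handed the job in at about 26 s, and sign-off returned no verdict.

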